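# Centre the kettle lid on its bamboo rest

## Robot

A 7-joint arm with a two-finger parallel gripper is mounted at the origin on the work surface. World frame = base frame: x ahead of the robot, y to its left, z up, the work surface at z = 0. Lengths are in m, angles in rad, forces in N, time in s.
With the tool pointing down it reaches from about 0.35 to 0.9 m from the base axis. Payload 8.1 kg.
Tool frame: the origin (TCP) lies midway between the tips of the shut fingers; the grasp point (between the pads) lies 19 mm behind it (arm.grip_point_offset is the distance from the TCP to the grasp point, in m); z points along the fingers, y is the direction in which the jaws open and shut (so a half turn about z gives the same grasp; the last joint's range is limited). The gripper opens to 92 mm and grips with 3 to 60 N. Pads are 19 mm wide; open, the fingers measure 130 mm over their backs; the gripper's body (75 mm by 190 mm) begins 47 mm behind the grasp point.
Start: joints at [-1.34, 0.434, 0.025, 1.573, -0.012, 1.134, -0.075], TCP at [0.205, 0.591, 0.227] pointing down, gripper open.
Joint ranges: [-2.62, 2.62], [-0.44, 2.09], [-1.27, 1.32], [0.08, 2.57], [-1.32, 4.46], [0.12, 2], [-2.74, 2.74]. Speed limits (rad/s): [2.22, 2.22, 3.01, 3.01, 3.14, 3.14, 3.14].

## Interface

Orientations are given as a unit quaternion [w, x, y, z].
In Python, from plant import arm gives the robot as it stands.
- The arm moves only by the tool move_arm, never from a script. Its argument "rows" is text: rows parted by semicolons, each of 6 numbers parted by spaces: the shift along the tool's x, y, z in m, then the turn, a rotation vector about the tool's x, y, z in rad. A call has 1 to 12 rows; each row shifts and turns the pose as measured when the row begins, along the tool's axes as they then stand; what a row does not reach is not made up. A row lasts 1/12 s, in which the tool goes at most 41.7 mm and 7.16 degrees, less where a joint would pass 70% of its speed; a pose out of reach is approached as far as the arm can. A call is refused whole if a number of a shift passes 0.0417 or a number of a turn 0.125, either way. A call with a gripper value outside its range is refused whole. "gripper" is the opening, from 0 (shut) to 1 (fully open), set as the call begins (left out, the last holds). The fingers move at their own pace and stop on an object; the grip force is fixed at half the most. Time passes only in rows, so rows that do not move let the fingers close. It gives the time, the measured TCP pose, the force and the opening at its end, in the units of the state.
- arm.read_state(): the state, without advancing time (a new reading comes with each control period).
- arm.read_camera(name): name is "scene" or "top" or "wrist"; returns the picture (420x560x3 uint8, red, green, blue); there is no depth.
- arm.camera_params(name): a dict with "vertical_fov" (degrees; the focal length in pixels is half the picture's height over the tangent of half this angle, whatever the lens; pixels are square), "cx", "cy" (the principal point, pixels), "xyz" and "attitude" of the camera in the world; the wrist camera has in their place "T_tool_cam" (4x4, takes a point from camera to tool coordinates, whose origin is the TCP and whose axes are the flange's). Camera axes: x right, y down, z forward; pixel columns grow to the right and rows downward; lengths in m; the calibration is good to about 2 mm. A picture is of the moment at which its call begins: read the wrist's pose just before it. camera_params takes no time and is no camera call.
- arm.finish_job(): hands the job in, once; it reports no verdict.
Trained networks look in the newest picture that a camera, given by its name, has taken for a name from the list of things; names that differ only in an ending like _2 or _b are one class to them, and where a whole thing is asked for, a point or a joint stands for the part that bears it (a point fixed in the world has none). Each returns a list of dicts, best first, with "conf" (0 to 1); they miss things now and then, are a little off and sometimes report something else, mostly with a low value. They report only what shows in the picture. A call takes as long as a camera call. They do not tell look-alikes from the thing itself.
- arm.boxes_of(camera, target): "location" ([column, row] in pixels, amid what is visible of it).
- arm.regions_of(camera, target): "mask" (420x560 bool, what is visible of it) and "location" ([column, row] in pixels, amid what is visible of it).
The state is a dict: "t": time; "q": joint angles; "qvel": joint speeds; "effort": joint torques, N m; "position": TCP position; "tcp_rot": TCP orientation; "ft_force": force on the tool from outside, world axes, zero at the start; "ft_torque": the same for the moment, N m; "gripper_width": opening from 0.0 (shut) to 1.0 (fully open).
Only numpy, scipy, OpenCV 4.12 (cv2) and the standard library are available. Lean on these libraries where they do the work, as an engineer would, in place of code of your own. Each camera call takes 0.05 s, during which the arm holds its last target. There are 200 camera calls.

## Task

The bronze kettle lid was set down well off-centre on the bamboo lid rest and is close to tipping off. With light taps or pushes of the fingertips against its edge, never touching its knob, nudge the lid across until it sits flat and centred on the rest. Do not grip, lift or topple it, leave the rest standing where it is and the other pieces on the turntable undisturbed, and finish with the hand drawn clear.

Things in the scene. Friction and masses are not known exactly. Their poses are not given: they have to be found in the camera images.
- lid: bronze kettle lid, loose on the rest 15 to 20 mm off-centre in any direction: flat disc 92 mm across (upright edge from 2 to 8 mm above the underside, top swelling to 12 mm); knob in the middle. 0.17 to 0.31 kg. Origin: centre of its flat underside. Pushed at the edge with 1 to 3 N it slides, and stops when the push stops; it tips if its centre nears the rest's edge
- knob: the lid's small round bronze knob, fixed in the middle of the lid, 20 mm across, its top 32 mm above the lid's underside, not to be touched. Origin on the lid's axis, 11 mm above the lid's underside, where the knob's stem begins
- rest: the bamboo lid rest under the lid: an upright bamboo cylinder with a dark node ring at mid height, 60 mm in diameter, 40 mm high, flat solid top, about 0.08 kg, loose on the turntable (its top is 70 mm above the shelf). Origin at the centre of its underside, z up. The lid must end centred on its axis
- turntable: round dark cedar turntable, 400 mm in diameter, top surface 30 mm above the tiled shelf, locked so that it does not turn. Origin at the centre of its underside, on the shelf
- spare_rest: a second, empty bamboo lid rest of the same size (60 mm diameter, 40 mm high), loose on the turntable, to be left alone. Origin at the centre of its underside
- bowl: deep red raku tea bowl, 114 mm in diameter, 75 mm high, loose on the turntable, to be left alone. Origin at the centre of its underside; its wall stands at least 110 mm from the axis of the occupied lid rest
- incense: round celadon incense container, 70 mm in diameter, 36 mm high, loose on the turntable, to be left alone. Origin at the centre of its underside
There are look-alikes about, which are no part of the job. What is shaped like the rest but blue or purple is not meant.

How it is judged:
By the outcome, as a careful person would: the job done as asked, in the order asked, and still so for the second after the job is handed in, with the robot touching nothing.
It also fails if it takes over 58 s, if anything falls off the work surface, if the arm or the gripper's body presses on something with over 40 N, if the wrist force passes 120 N, or if a joint passes its speed limit or range.

## Working session

There is one attempt and no reset: what is moved stays moved. The work goes in short steps, Python scripts to look and compute and a tool call to move; the robot and the scene stay as the last step left them, time stands still between calls to the robot, and variables do not carry over. Pictures are saved under pics/ and viewed, about 8 in all and at most 12, crops included, and the job is handed in when it is done.

Besides the shell and the picture viewer there is one more tool, called after "Request:" as a command line: name --argument value ..., lists and objects as JSON in quotes. move_arm: Moves the arm, as the interface text tells. Its arguments: {"type":"object","properties":{"rows":{"type":"string"},"gripper":{"type":"number"}},"required":["rows"]}

```bash
mkdir -p pics; ls; cat > h.py <<'E'
import numpy as np, cv2
from scipy.spatial.transform import Rotation as R
from plant import arm
def rot(a):
    a=np.array(a,float)
    return a if a.shape==(3,3) else R.from_quat(a,scalar_first=True).as_matrix()
def cam(name,s=None):
    p=arm.camera_params(name); f=210/np.tan(np.radians(p["vertical_fov"])/2)
    if "T_tool_cam" in p:
        T=np.eye(4);T[:3,:3]=rot(s["tcp_rot"]);T[:3,3]=s["position"];T=T@np.array(p["T_tool_cam"]);return f,p["cx"],p["cy"],T[:3,3],T[:3,:3]
    return f,p["cx"],p["cy"],np.array(p["xyz"]),rot(p["attitude"])
def ray(c,uv):
    f,cx,cy,o,A=c; return o,A@np.array([(uv[0]-cx)/f,(uv[1]-cy)/f,1])
def at_z(c,uv,z):
    o,d=ray(c,uv); return o+d*(z-o[2])/d[2]
def proj(c,P):
    f,cx,cy,o,A=c; q=(np.atleast_2d(P)-o)@A; return np.c_[q[:,0]/q[:,2]*f+cx,q[:,1]/q[:,2]*f+cy]
def tri(c1,u1,c2,u2):
    o1,d1=ray(c1,u1);o2,d2=ray(c2,u2)
    k=np.linalg.lstsq(np.c_[d1,-d2],o2-o1,rcond=None)[0]
    a=o1+k[0]*d1;b=o2+k[1]*d2; return (a+b)/2,np.linalg.norm(a-b)
E
python3 - <<'E'
from h import *
s=arm.read_state();print(s)
for n in("scene","top"):
    print(n,arm.camera_params(n))
    im=arm.read_camera(n)
    cv2.imwrite(f"pics/{n}0.png",im[...,::-1])
    for t in("lid","knob","rest","spare_rest","bowl","incense","turntable"):
        print(n,t,[(np.round(b["location"],1).tolist(),round(b["conf"],2)) for b in arm.boxes_of(n,t)])
print(arm.camera_params("wrist"))
a=cv2.imread("pics/scene0.png");b=cv2.imread("pics/top0.png")
cv2.imwrite("pics/both0.png",cv2.resize(np.vstack([a,b]),None,fx=.71,fy=.71))
E
```

```text
pics
{'t': 0.0, 'q': array([-1.33959636,  0.43521603,  0.02497088,  1.57405337, -0.01158635,
        1.13399806, -0.0751    ]), 'qvel': array([-0.00149006, -0.0014072 ,  0.00170012,  0.00103814, -0.00062391,
        0.00127429, -0.00215385]), 'effort': array([-9.30656461e-04, -6.67870545e+01,  9.84629206e-01, -3.14460790e+01,
       -6.04690472e-02,  4.32076387e-02,  1.47812366e-04]), 'position': array([0.20466778, 0.59002207, 0.22596618]), 'tcp_rot': array([-5.22022308e-05,  1.66156567e-01,  9.86099087e-01, -7.63251038e-04]), 'ft_force': array([-0.375355  , -0.62045942, -0.50418929]), 'ft_torque': array([-0.02735205,  0.05162278,  0.02819673]), 'gripper_width': 1.0022534840134356}
scene {'vertical_fov': 49.50737874656999, 'cx': 271.7306244011243, 'cy': 213.49716762165332, 'xyz': array([1.13350761, 0.15435947, 0.63749159]), 'attitude': array([-0.23269788,  0.61678516,  0.69839831, -0.27868901])}
scene lid [([273.0, 190.7], 0.58)]
scene knob []
scene rest [([276.3, 217.8], 0.94), ([404.3, 223.6], 0.92), ([324.0, 318.2], 0.59), ([260.2, 222.6], 0.43)]
scene spare_rest []
scene bowl [([
[... 314 characters left out ...]
29.1], 0.7)]
top knob []
top rest [([162.8, 225.0], 0.83), ([232.8, 127.0], 0.77)]
top spare_rest [([344.9, 185.0], 0.83)]
top bowl [([350.2, 285.7], 0.84)]
top incense [([253.8, 296.1], 0.78)]
top turntable [([301.9, 237.9], 0.61), ([344.4, 184.5], 0.33)]
{'vertical_fov': 61.615495014726164, 'cx': 280.2896513086752, 'cy': 212.68428452522542, 'T_tool_cam': array([[ 3.53269895e-04, -9.60786448e-01, -2.77289156e-01,
         7.43374591e-02],
       [ 9.99999874e-01,  2.40446820e-04,  4.40882025e-04,
         4.15039232e-04],
       [-3.56920180e-04, -2.77289277e-01,  9.60786412e-01,
        -1.58621261e-01],
       [ 0.00000000e+00,  0.00000000e+00,  0.00000000e+00,
         1.00000000e+00]])}
```

View pics/both0.png

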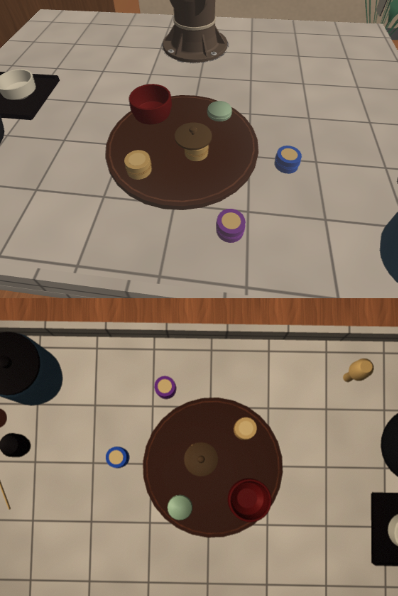

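The bronze lid is at (283,228) in top and (273,190) in scene, on a rest showing at about (276,217). The empty spare rest is at (345,184) in top. The blue (163,225) and purple (233,127) look-alikes stand off the turntable and aren't meant.

```bash
python3 - <<'E'
from h import *
ct=cam("top");cs=cam("scene")
for n,uv,z in(("lid",(282.3,229.1),.078),("spare",(344.9,185),.07),("bowl",(350.2,285.7),.09),("inc",(253.8,296.1),.066),("tt",(301.9,237.9),.03),("blue",(162.8,225),.04),("purple",(232.8,127),.04)):
    print(n,at_z(ct,uv,z).round(3))
print("tri lid",tri(ct,(282.3,229.1),cs,(273,190.7)))
import pickle
for n in("scene","top"):
    arm.read_camera(n)
    for t in("lid","rest","knob"):
        for r in arm.regions_of(n,t):
            print(n,t,np.round(r["location"],1),round(r["conf"],2),r["mask"].sum(),cv2.boundingRect(r["mask"].astype(np.uint8)))
a=cv2.imread("pics/scene0.png")[140:270,200:350];b=cv2.imread("pics/top0.png")[170:300,210:360]
cv2.imwrite("pics/c1.png",cv2.resize(np.hstack([a,b]),(800,347),interpolation=cv2.INTER_CUBIC))
s=arm.read_state();cw=cam("wrist",s);print("wristcam",cw[3],cw[4][:,2], rot(s["tcp_rot"]).round(2).tolist())
E
```

```text
lid [0.564 0.07  0.078]
spare [ 0.652 -0.05   0.07 ]
bowl [ 0.46 -0.06  0.09]
inc [0.434 0.123 0.066]
tt [0.547 0.03  0.03 ]
blue [0.568 0.309 0.04 ]
purple [0.769 0.173 0.04 ]
tri lid (array([0.56393522, 0.07022006, 0.07046516]), np.float64(0.0009732168884999743))
scene lid [271.5 189. ] 0.81 1582 (247, 172, 51, 39)
scene rest [405.7 222.4] 0.76 1169 (387, 205, 38, 39)
scene rest [324.3 319.2] 0.65 1587 (304, 294, 42, 48)
scene rest [258.4 224. ] 0.18 21454 (148, 134, 216, 162)
scene knob [270.4 184.1] 0.66 75 (267, 179, 10, 10)
top lid [282.8 229.1] 0.6 1788 (259, 203, 48, 48)
top rest [233.1 126.1] 0.76 777 (218, 110, 30, 32)
top rest [165.2 223.9] 0.59 784 (149, 210, 35, 30)
top knob [281.5 228.4] 0.65 78 (278, 222, 10, 10)
wristcam [0.13469189 0.61528212 0.38536721] [ 0.26215471 -0.09035399 -0.96078669] [[-0.94, 0.33, 0.0], [0.33, 0.94, 0.0], [0.0, 0.0, -1.0]]
```

View pics/c1.png

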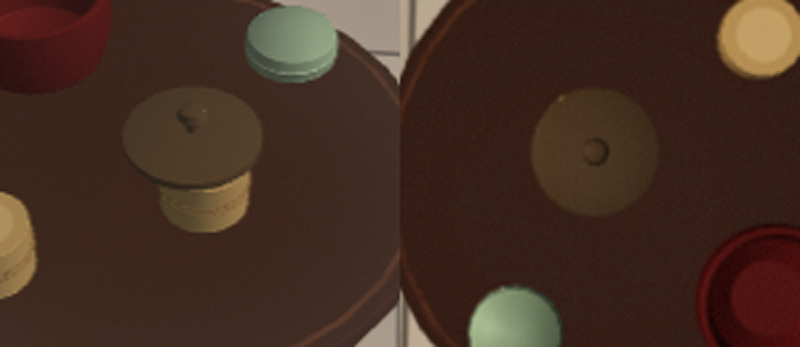

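```bash
cat > fit.py <<'E'
from h import *
from scipy.optimize import minimize
def discmask(c,xy,z,r):
    a=np.linspace(0,2*np.pi,72); return proj(c,np.c_[xy[0]+r*np.cos(a),xy[1]+r*np.sin(a),np.full(72,z)])
def hullmask(c,xy,discs,S=4):
    p=np.vstack([discmask(c,xy,z,r) for z,r in discs]); h=cv2.convexHull(np.float32(p))
    m=np.zeros((420*S,560*S),np.uint8); cv2.fillConvexPoly(m,np.int32(np.round((h+.5)*S*16)),255,shift=4)
    return cv2.resize(m,(560,420),interpolation=cv2.INTER_AREA)/255.
LID=[(.072,.046),(.078,.046)]; REST=[(.03,.03),(.07,.03)]
def fit_lid(c,mask,x0):
    f=lambda p:np.abs(hullmask(c,p,LID)-mask).sum()
    return minimize(f,x0,method="Nelder-Mead",options=dict(initial_simplex=np.array(x0)+[[0,0],[.006,0],[0,.006]],xatol=1e-4))
def fit_rest(c,mask,lidxy,x0):
    L=hullmask(c,lidxy,LID+[(.082,.03)])
    f=lambda p:np.abs(hullmask(c,p,REST)*(1-L)-mask*(1-L)).sum()
    return minimize(f,x0,method="Nelder-Mead",options=dict(initial_simplex=np.array(x0)+[[0,0],[.008,0],[0,.008]],xatol=1e-4))
def bamboo(im,c,xy,rad=.075):
    hsv=cv2.cvtColor(im,cv2.COLOR_RGB2HSV); m=(hsv[...,2]>110)&(hsv[...,1]>60)&(hsv[...,0]<30)
    return m&(hullmask(c,xy,[(.03,rad),(.07,rad)])>.5)
E
python3 - <<'E'
from fit import *
for n in("scene","top"):
    im=arm.read_camera(n);c=cam(n);m=arm.regions_of(n,"lid")[0]["mask"]
    r=fit_lid(c,m*1.,[.564,.07]);print(n,"lid",r.x.round(4),r.fun)
    b=bamboo(im,c,r.x);print(b.sum(),cv2.boundingRect(b.astype(np.uint8)))
    q=fit_rest(c,b*1.,r.x,r.x+.01);print(n,"rest",q.x.round(4),q.fun,(q.x-r.x).round(4))
E
```

```text
scene lid [0.5684 0.0685] 60.760784313725495
242 (276, 181, 18, 46)
scene rest [0.554  0.0799] 196.31004998077663 [-0.0144  0.0114]
top lid [0.5688 0.0692] 54.0078431372549
0 (0, 0, 0, 0)
top rest [0.5788 0.0792] 0.0 [0.01 0.01]
```

Request:
move_arm --rows "-.034 -.016 0 0 0 0;-.034 -.016 0 0 0 0;-.034 -.016 0 0 0 0;-.034 -.016 0 0 0 0;-.034 -.016 0 0 0 0;-.034 -.016 0 0 0 0;-.034 -.016 0 0 0 0;-.034 -.016 0 0 0 0;-.034 -.016 0 0 0 0;-.034 -.016 0 0 0 0;-.034 -.016 0 0 0 0;-.034 -.016 0 0 0 0"

```text
t: 2.4
position: [0.5335, 0.2735, 0.2251]
tcp_rot: [-0.002, 0.156, 0.988, 0.003]
ft_force: [0.7, 1.6, -0.3]
gripper_width: 0.998
```

Request:
move_arm --rows "0 0 0 0 0 .12;0 0 0 0 0 .12;0 0 0 0 0 .12;0 0 0 0 0 .12;0 0 0 0 0 .12;0 0 0 0 0 .12;0 0 0 0 0 .12;0 0 0 0 0 .12;0 0 0 0 0 .12;0 0 0 0 0 .12;0 0 0 0 0 .12;0 0 0 0 0 .12"

```text
t: 3.4
position: [0.5438, 0.2588, 0.2259]
tcp_rot: [-0.0, 0.788, 0.616, 0.002]
ft_force: [-0.3, 0.7, 0.6]
gripper_width: 1.0
```

Request:
move_arm --rows "0 0 0 0 0 .11;0 0 0 0 0 .11;0 0 0 0 0 .11;0 0 0 0 0 .11;0 0 0 0 0 .1;0 .025 .009 0 0 0;0 .025 .009 0 0 0;0 .025 .009 0 0 0;0 .025 .009 0 0 0;0 .025 .009 0 0 0;0 .025 .009 0 0 0;0 0 0 0 0 0"

```text
t: 4.4
position: [0.6497, 0.1523, 0.1697]
tcp_rot: [-0.003, 0.928, 0.371, 0.003]
ft_force: [-1.0, -1.4, -0.7]
gripper_width: 0.998
```

```bash
python3 - <<'E'
from fit import *
import pickle
s=arm.read_state();print(s["position"],s["tcp_rot"],s["t"])
im=arm.read_camera("wrist");c=cam("wrist",s)
cv2.imwrite("pics/w1.png",im[...,::-1]);pickle.dump((im,c),open("w1.pkl","wb"))
print("expected lid",proj(c,[.5685,.069,.078]))
for t in("lid","rest","knob"):
    for r in arm.regions_of("wrist",t): print(t,np.round(r["location"],1),round(r["conf"],2),r["mask"].sum(),cv2.boundingRect(r["mask"].astype(np.uint8)))
E
```

```text
[0.64974342 0.15227759 0.16966503] [-0.00262212  0.92844024  0.3714593   0.00313549] 4.4
expected lid [[285.37344752 351.80043615]]
lid [283.6 344.8] 0.66 3725 (231, 326, 110, 41)
rest [367.6  68.2] 0.98 5640 (327, 23, 84, 86)
rest [288.1 284.8] 0.97 744 (262, 274, 55, 19)
rest [ 80.6 139.1] 0.68 5624 (36, 104, 94, 74)
knob [285.4 354.1] 0.46 81 (279, 350, 15, 8)
```

View pics/w1.png

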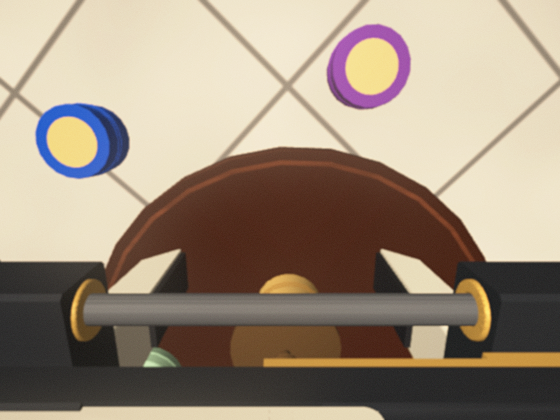

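The wrist view shows the bamboo rest's side peeking out on the near (+x+y) side at (288,285), above the gripper's crossbar. The lid is at (285,345), partly hidden. Next I fit the rest from this view and from the scene.

```bash
cat > both.py <<'E'
from fit import *
import pickle
def restmask_scene(im,c,lid):
    hsv=cv2.cvtColor(im,cv2.COLOR_RGB2HSV); reg=hullmask(c,lid,[(.03,.07),(.07,.07)])>.5
    L=hullmask(c,lid,LID+[(.082,.03)])>.02
    return (hsv[...,2]>85)&reg&~cv2.dilate(L.astype(np.uint8),np.ones((3,3))).astype(bool)
def cost(c,mask,valid,p): return (np.abs(hullmask(c,p,REST)-mask)*valid).sum()
def nm(f,x0): return minimize(f,x0,method="Nelder-Mead",options=dict(initial_simplex=np.array(x0)+[[0,0],[.008,0],[0,.008]],xatol=1e-4))
E
python3 - <<'E'
from both import *
lid=np.array([.5686,.069])
im=arm.read_camera("scene");c=cam("scene");m=restmask_scene(im,c,lid)
lm=arm.regions_of("scene","lid")[0]["mask"]; print("scene lid",fit_lid(c,lm*1.,lid).x.round(4))
V=~(cv2.dilate((lm|(hullmask(c,lid,LID+[(.082,.03)])>.02)).astype(np.uint8),np.ones((3,3)))>0)
print("scene rest mask",m.sum(),cv2.boundingRect((m&V).astype(np.uint8)))
wim,wc=pickle.load(open("w1.pkl","rb"));h=cv2.cvtColor(wim,cv2.COLOR_RGB2HSV)
wm=np.zeros((420,560),bool);wm[265:292,245:340]=(h[265:292,245:340,2]>110);
W=np.zeros((420,560));W[240:292,200:375]=1
print("wrist mask",wm.sum(),cv2.boundingRect(wm.astype(np.uint8)))
for nme,f in(("scene",lambda p:cost(c,m,V,p)),("wrist",lambda p:cost(wc,wm,W,p)),("joint",lambda p:cost(wc,wm,W,p)/2+cost(c,m,V,p))):
    r=nm(f,lid+.01);print(nme,r.x.round(4),r.fun,((r.x-lid)*1e3).round(1),np.hypot(*(r.x-lid)).round(4))
o=im.copy()
for p,k,cs in((r.x,REST,(0,255,0)),(lid,LID,(255,0,0))):
  for z,rr in k: cv2.polylines(o,[np.int32(np.round(discmask(c,p,z,rr)))],True,cs)
  for z,rr in k: cv2.polylines(wim,[np.int32(np.round(discmask(wc,p,z,rr)))],True,cs)
A=cv2.resize(o[150:250,210:340],(520,400),interpolation=cv2.INTER_CUBIC);B=wim[230:370,200:375];B=cv2.resize(B,(280,224))
B=np.vstack([B,np.zeros((176,280,3),np.uint8)])
cv2.imwrite("pics/fit1.png",np.hstack([A,B])[...,::-1])
E
```

```text
scene lid [0.5691 0.0682]
scene rest mask 575 (261, 167, 44, 60)
wrist mask 786 (259, 273, 57, 19)
scene [0.5814 0.0795] 229.77647058823527 [12.8 10.5] 0.0165
wrist [0.5837 0.0801] 25.709803921568625 [15.1 11.1] 0.0187
joint [0.583  0.0801] 266.3254901960784 [14.4 11.1] 0.0182
```

View pics/fit1.png

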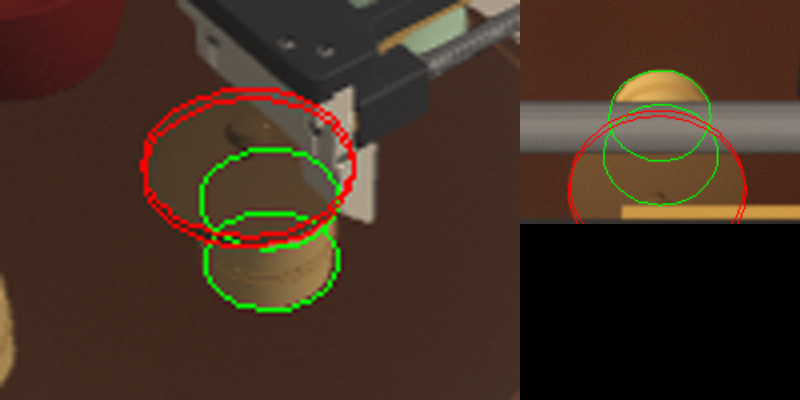

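Request:
move_arm --rows "0 0 0 0 0 .1;-.0275 .002 0 0 0 0;-.0275 .002 0 0 0 0;-.0275 .002 0 0 0 0;-.0275 .002 0 0 0 0;-.0275 .002 0 0 0 0;-.0275 .002 0 0 0 0;-.0275 .002 0 0 0 0;0 0 0 0 0 0;0 0 0 0 0 0" --gripper 0.25

```text
t: 5.53
position: [0.4963, 0.0375, 0.1715]
tcp_rot: [-0.009, 0.942, 0.336, 0.008]
ft_force: [0.5, 0.9, 0.1]
gripper_width: 0.327
```

```bash
cat > where.py <<'E'
from h import *
s=arm.read_state();A=rot(s["tcp_rot"]);lid=np.array([.5687,.0688]);rest=np.array([.583,.080])
u=(rest-lid)/np.linalg.norm(rest-lid);print("yaw",np.degrees(np.arctan2(A[1,0],A[0,0])),"want",np.degrees(np.arctan2(u[1],u[0])),"z axis",A[:,2].round(4))
for d in(.068,): print("to start in tool",(A.T@np.append(lid-d*u-s["position"][:2],.064-s["position"][2])).round(4))
print(s["position"],s["gripper_width"],s["ft_force"].round(2),s["t"])
E
python3 where.py
```

```text
yaw 39.26209454724111 want 38.06864320168422 z axis [ 0.009   0.0224 -0.9997]
to start in tool [0.0056 0.0214 0.1074]
[0.49633177 0.03745573 0.17150594] 0.3272298214904445 [0.54 0.92 0.08] 5.5333
```

Request:
move_arm --rows "0 0.01 0 -.012 -.021 .02;.003 .012 0 0 0 0;0 0 .02 0 0 0;0 0 .02 0 0 0;0 0 .02 0 0 0;0 0 .02 0 0 0;0 0 .015 0 0 0;0 0 0.006 0 0 0;0 0 0 0 0 0"

```text
t: 6.28
position: [0.5288, 0.0242, 0.0674]
tcp_rot: [0.004, 0.944, 0.331, 0.004]
ft_force: [0.8, -1.2, -0.6]
gripper_width: 0.25
```

```bash
python3 where.py
```

```text
yaw 38.64247563079898 want 38.06864320168422 z axis [ 0.0105 -0.0043 -0.9999]
to start in tool [-0.009  -0.0106  0.0033]
[0.52884071 0.02421232 0.06742289] 0.25011718519967935 [ 0.82 -1.19 -0.61] 6.2833
```

Request:
move_arm --rows "-.007 -.0105 .003 0 0 0;0 0 0 0 0 0;0 0 0 0 0 0"

```text
t: 6.53
position: [0.5204, 0.0278, 0.0649]
tcp_rot: [0.005, 0.944, 0.331, 0.005]
ft_force: [0.1, -0.3, -0.4]
gripper_width: 0.25
```

```bash
python3 where.py; python3 - <<'E'
from both import *
s=arm.read_state();
ims=arm.read_camera("scene");c=cam("scene");lm=arm.regions_of("scene","lid")[0]["mask"];print("scene lid",fit_lid(c,lm*1.,[.5687,.0688]).x.round(4))
iw=arm.read_camera("wrist")
cv2.imwrite("pics/p1.png",np.hstack([cv2.resize(ims[130:250,200:340],(467,400)),cv2.resize(iw,(333,250))[[*range(250)]+[0]*150]])[...,::-1])
E
```

```text
yaw 38.6849594160662 want 38.06864320168422 z axis [ 0.0123 -0.0058 -0.9999]
to start in tool [-0.0046 -0.0026  0.0008]
[0.52037766 0.02775904 0.0648836 ] 0.2497828667952366 [ 0.14 -0.29 -0.44] 6.5333
scene lid [0.5684 0.0688]
```

View pics/p1.png

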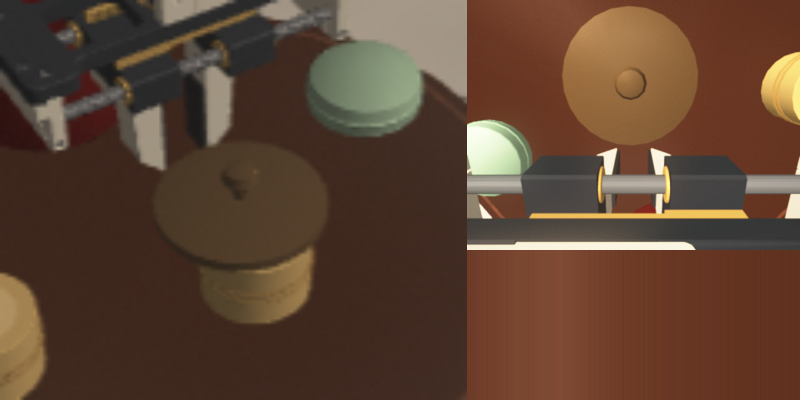

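Request:
move_arm --rows "0 -.0025 .001 -.003 -.012 0.008;.0015 0 0 0 0 0;.0015 0 0 0 0 0;.0015 0 0 0 0 0;.0015 0 0 0 0 0;.0015 0 0 0 0 0;.0015 0 0 0 0 0;.0015 0 0 0 0 0;0 0 0 0 0 0"

```text
t: 7.43
position: [0.5285, 0.0369, 0.065]
tcp_rot: [0.008, 0.945, 0.327, -0.0]
ft_force: [-0.0, -0.5, 0.1]
gripper_width: 0.25
```

```bash
cat > chk.py <<'E'
from both import *
s=arm.read_state();A=rot(s["tcp_rot"])
print("t",s["t"],"pos",s["position"].round(4),"yaw",np.degrees(np.arctan2(A[1,0],A[0,0])).round(2),"z",A[:,2].round(4),"F",s["ft_force"].round(2))
im=arm.read_camera("scene");c=cam("scene");lm=arm.regions_of("scene","lid")
lid=fit_lid(c,lm[0]["mask"]*1.,[.5687,.0688]).x;print("scene lid",lid.round(4))
L=cv2.dilate(((lm[0]["mask"])|(hullmask(c,lid,LID+[(.082,.03)])>.02)).astype(np.uint8),np.ones((3,3)))>0
h=cv2.cvtColor(im,cv2.COLOR_RGB2HSV)
V=~L; V[:190]=0; V[240:]=0; m=(h[...,2]>85)&V; m[:,:240]=0;m[:,320:]=0; V[:,:240]=0;V[:,320:]=0
r=nm(lambda p:cost(c,m,V,p),[.583,.08]);print("scene rest",r.x.round(4),r.fun.round(1),m.sum(),"rest-lid",((r.x-lid)*1e3).round(1))
iw=arm.read_camera("wrist");cw=cam("wrist",s);q=arm.regions_of("wrist","lid")
if q:
    lw=fit_lid(cw,q[0]["mask"]*1.,lid);print("wrist lid",lw.x.round(4),lw.fun.round(0),q[0]["mask"].sum()); lid2=lw.x
    print("tool frame wrist-lid",(A.T@np.append(lw.x-s["position"][:2],0)).round(4),"rest-lid(fixed .583,.080) in tool",(A.T@np.append(np.array([.583,.080])-lw.x,0)).round(4))
import sys
if len(sys.argv)>1: cv2.imwrite(sys.argv[1],np.hstack([cv2.resize(im[130:250,200:340],(467,400)),cv2.resize(iw,(333,250))[[*range(250)]+[0]*150]])[...,::-1])
E
python3 chk.py
```

```text
t 7.4333 pos [0.5285 0.0369 0.065 ] yaw 38.16 z [ 0.005  -0.0161 -0.9999] F [-0.01 -0.52  0.07]
scene lid [0.5703 0.0694]
scene rest [0.5811 0.0789] 88.6 317 rest-lid [10.8  9.4]
wrist lid [0.5716 0.0713] 328.0 39431
tool frame wrist-lid [ 0.0552 -0.0005 -0.0003] rest-lid(fixed .583,.080) in tool [ 0.0143  0.0002 -0.0001]
```

Request:
move_arm --rows ".001 0 0 .002 0 0;.001 0 0 .002 0 0;.001 0 0 .002 0 0;.001 0 0 .002 0 0;.001 0 0 .002 0 0;.001 0 0 .002 0 0;.001 0 0 .002 0 0;.001 0 0 0 0 0;0 0 0 0 0 0"

```text
t: 8.38
position: [0.5342, 0.0411, 0.0647]
tcp_rot: [0.001, 0.945, 0.326, -0.004]
ft_force: [-0.8, -0.4, 1.2]
gripper_width: 0.25
```

```bash
python3 chk.py pics/p2.png
```

```text
t 8.3833 pos [0.5342 0.0411 0.0647] yaw 38.08 z [-0.0063 -0.0045 -1.    ] F [-0.78 -0.44  1.17]
scene lid [0.5757 0.0729]
scene rest [0.581  0.0795] 65.6 253 rest-lid [5.3 6.7]
wrist lid [0.5776 0.0749] 379.0 39415
tool frame wrist-lid [ 0.055   0.0001 -0.0004] rest-lid(fixed .583,.080) in tool [ 0.0074 -0.0007 -0.0001]
```

View pics/p2.png

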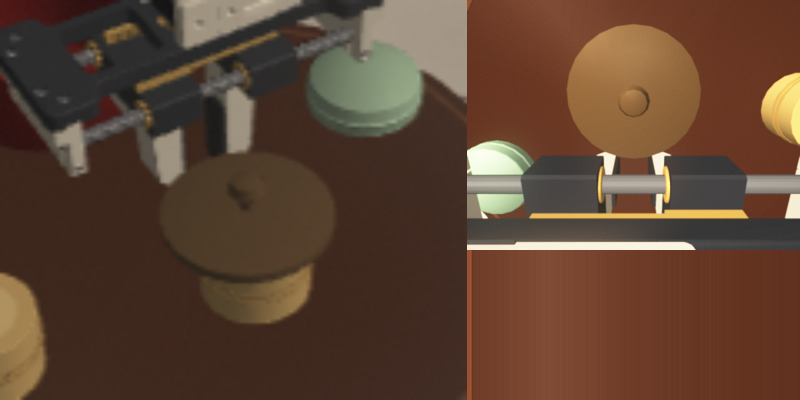

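Request:
move_arm --rows ".001 0 0 0 0 0;.001 0 0 0 0 0;.001 0 0 0 0 0;.001 0 0 0 0 0;.001 0 0 0 0 0;0 0 0 0 0 0"

```text
t: 9.08
position: [0.5381, 0.0441, 0.0647]
tcp_rot: [0.001, 0.945, 0.326, -0.004]
ft_force: [-1.5, -1.0, 0.1]
gripper_width: 0.252
```

```bash
python3 chk.py
```

```text
t 9.0833 pos [0.5381 0.0441 0.0647] yaw 38.07 z [-0.0067 -0.0049 -1.    ] F [-1.52 -1.01  0.1 ]
scene lid [0.5804 0.0763]
scene rest [0.5793 0.0808] 53.8 180 rest-lid [-1.1  4.5]
wrist lid [0.5816 0.0779] 268.0 39575
tool frame wrist-lid [ 0.0551  0.0002 -0.0005] rest-lid(fixed .583,.080) in tool [ 0.0024 -0.0007 -0.    ]
```

```bash
cat > edge.py <<'E'
from both import *
import sys
lid=np.array([float(a) for a in sys.argv[1:3]])
im=np.mean([arm.read_camera("scene").astype(float) for _ in range(3)],0);c=cam("scene")
g=im[...,0]; # red channel
print(np.round(g[206:232:3,252:300:2]).astype(int))
def edges(p,axis):  # strongest gradient subpixel
    d=np.diff(p); return d
for v in range(214,226,2):
    row=cv2.GaussianBlur(g[v:v+1],(1,1),0)[0]; lo,hi=250,302; bg=np.median(np.r_[row[240:252],row[302:314]]); 
    def cross(seq,idx):
        inner=np.median(seq[6:10]);t=(bg+inner)/2
        k=np.argmax(seq>t); return k-1+(t-seq[k-1])/(seq[k]-seq[k-1])
    # start from outside
    L=lo+cross(row[lo:hi],0); Rr=hi-cross(row[hi:lo:-1],0)
    print(v,round(L,2),round(Rr,2),"mid",round((L+Rr)/2,2))
for p in([.583,.08],[.5815,.079]):
    P=discmask(c,p,.03,.03);Q=discmask(c,p,.05,.03);print("pred rest",p,"base cols",P[:,0].min().round(1),P[:,0].max().round(1),"mid-height cols",Q[:,0].min().round(1),Q[:,0].max().round(1),"bottom",P[:,1].max().round(1))
for col in range(268,286,3):
    s=g[214:240,col];bg=np.median(s[-8:]);inner=np.median(s[2:8]);t=(bg+inner)/2;k=len(s)-1-np.argmax(s[::-1]>t);print("bottom",col,(214+k+(s[k]-t)/(s[k]-s[k+1])).round(2))
E
python3 edge.py .5804 .0763
python3 - <<'E'
import cv2
from h import *
im=arm.read_camera("scene");cv2.imwrite("pics/s3.png",cv2.resize(im[160:240,220:320],(750,600),interpolation=cv2.INTER_CUBIC)[...,::-1])
E
```

```text
[[ 47  72  76  77  77  78  78  78  79  79  79  79  81  81  82  82  82  82
   83  84  84  84  84  75]
 [ 62  53  52  75  77  78  78  79  79  80  79  80  80  82  81  82  82  83
   83  84  85  77  69  62]
 [ 62  62  62  52  46  53  77  78  79  80  80  80  81  82  82  82  83  77
   71  72 105  62  63  62]
 [ 62  62  62  62  75  83  64  50  49  50  52  54  57  59  62  64  81 128
  143 150 139  62  62  62]
 [ 63  62  62  62  68  81  82  90  82  93 103 107 113 118 124 128 132 140
  151 156  97  62  62  62]
 [ 62  62  63  62  62  69  82  83  83  86  85 101 109 117 124 131 139 146
  152 111  62  62  62  63]
 [ 63  62  62  62  63  62  62  75  84  88  92  98 107 116 125 133 140 115
   62  62  62  63  63  62]
 [ 62  62  62  63  62  62  62  62  62  62  62  64  67  66  61  62  62  62
   62  62  62  63  62  63]
 [ 62  62  62  62  63  62  62  62  62  62  62  62  62  62  62  62  62  62
   62  62  62  62  63  62]]
214 251.75 302.75 mid 277.25
216 250.5 inf mid inf
218 249.5 302.75 mid 276.12
220 -inf 302.38 mid -inf
222 260.5 302.12 mid 281.31
224 251.62 302.25 mid 276.94
pred rest [0.583, 0.08] base cols 260.5 293.7 mid-height cols 260.1 293.9 bottom 227.0
pred rest [0.5815, 0.079] base cols 260.1 293.3 mid-height cols 259.7 293.4 bottom 226.3
bottom 268 225.48
bottom 271 226.25
bottom 274 226.54
bottom 277 226.57
bottom 280 226.58
bottom 283 225.63edge.py:13: RuntimeWarning: divide by zero encountered in scalar divide
  k=np.argmax(seq>t); return k-1+(t-seq[k-1])/(seq[k]-seq[k-1])
```

View pics/s3.png

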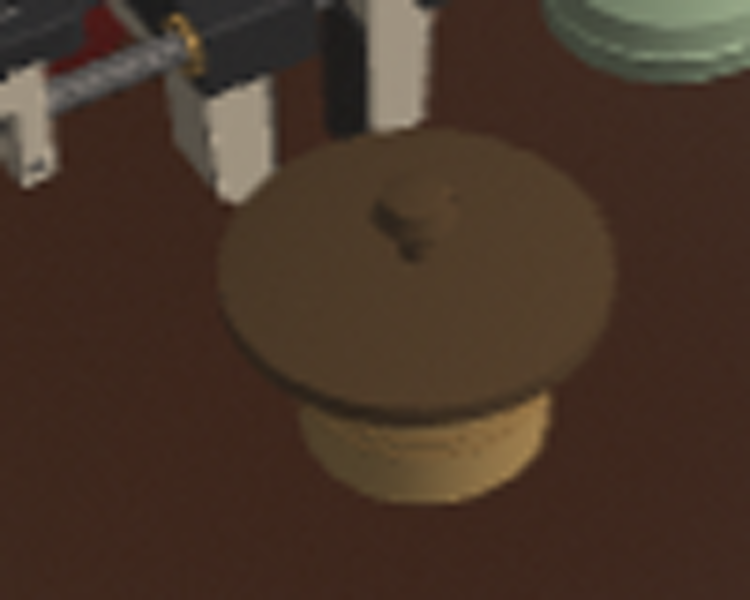

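```bash
cat > union.py <<'E'
from both import *
import sys
lid0=[float(a) for a in sys.argv[1:3]]; top=int(sys.argv[3]) if len(sys.argv)>3 else 184
im=np.mean([arm.read_camera("scene").astype(float) for _ in range(2)],0);c=cam("scene")
roi=(slice(160,240),slice(235,318)); bg=np.median(im[226:240,235:318].reshape(-1,3),0)
d=np.abs(im-bg).max(2); d=cv2.GaussianBlur(d,(3,3),.5)
full=np.zeros((420,560));full[roi]=d[roi]>7; V=np.zeros((420,560));V[max(top,165):236,238:316]=1
def f(p): return (np.abs(np.maximum(hullmask(c,p[:2],LID+[(.082,.03)]),hullmask(c,p[2:],REST))-full)*V).sum()
x0=np.array([*lid0,.583,.08]);S=np.vstack([x0,x0+np.eye(4)*.004])
r=minimize(f,x0,method="Nelder-Mead",options=dict(initial_simplex=S,xatol=5e-5,maxiter=600))
print("scene union lid",r.x[:2].round(4),"rest",r.x[2:].round(4),"cost",round(r.fun,1),"rest-lid mm",((r.x[2:]-r.x[:2])*1e3).round(1),"bg",bg)
E
python3 union.py .5804 .0763; python3 union.py .5804 .0763 190
```

```text
scene union lid [0.5805 0.0764] rest [0.5837 0.0789] cost 50.7 rest-lid mm [3.2 2.6] bg [62.5 39.5 29.5]
scene union lid [0.5806 0.0764] rest [0.5837 0.0787] cost 29.6 rest-lid mm [3.1 2.4] bg [62.5 39.5 29.5]
```

Request:
move_arm --rows ".001 0 0 0 0 0;.001 0 0 0 0 0;.001 0 0 0 0 0;0 0 0 0 0 0;0 0 0 0 0 0"

```text
t: 10.1
position: [0.5397, 0.0454, 0.0646]
tcp_rot: [0.001, 0.945, 0.326, -0.005]
ft_force: [-1.4, -1.6, 0.5]
gripper_width: 0.247
```

```bash
python3 chk.py;python3 union.py .5824 .0783 190
```

```text
t 10.1 pos [0.5397 0.0454 0.0646] yaw 38.03 z [-0.0082 -0.0053 -1.    ] F [-1.36 -1.64  0.52]
scene lid [0.5821 0.0774]
scene rest [0.5806 0.0802] 45.8 166 rest-lid [-1.5  2.8]
wrist lid [0.5832 0.0792] 321.0 39587
tool frame wrist-lid [ 0.055   0.0002 -0.0005] rest-lid(fixed .583,.080) in tool [ 0.0004 -0.0008 -0.    ]
scene union lid [0.5818 0.0779] rest [0.5837 0.0787] cost 26.4 rest-lid mm [1.9 0.8] bg [62.5 39.5 29.5]
```

Request:
move_arm --rows ".0012 0 0 0 0 0;0 0 0 0 0 0;-.004 0 0 0 0 0;-.01 0 0 0 0 0;-.02 0 0 0 0 0;0 0 0 0 0 0"

```text
t: 10.9
position: [0.5133, 0.0245, 0.0649]
tcp_rot: [0.002, 0.945, 0.327, -0.004]
ft_force: [-0.9, -0.5, -0.9]
gripper_width: 0.246
```

```bash
python3 chk.py;python3 union.py .5824 .0783 190;python3 union.py .5824 .0783 165
```

```text
t 10.9 pos [0.5133 0.0245 0.0649] yaw 38.13 z [-0.006  -0.0055 -1.    ] F [-0.87 -0.53 -0.93]
scene lid [0.5823 0.0772]
scene rest [0.5806 0.0802] 46.8 161 rest-lid [-1.7  3. ]
wrist lid [0.5817 0.0775] 312.0 39719
tool frame wrist-lid [ 0.0865  0.0005 -0.0007] rest-lid(fixed .583,.080) in tool [ 0.0026 -0.0011 -0.    ]
scene union lid [0.5829 0.0785] rest [0.5837 0.0787] cost 31.0 rest-lid mm [0.8 0.3] bg [62.5 39.  29. ]
scene union lid [0.5826 0.0784] rest [0.5837 0.0787] cost 438.6 rest-lid mm [1.1 0.3] bg [62.5 39.  29. ]
```

Request:
move_arm --rows "-.015 0 -.01 0 0 0;-.01 0 -.02 0 0 0;-.01 0 -.02 0 0 0;0 0 -.02 0 0 0;0 0 -.02 0 0 0;0 0 0 0 .11 0;0 0 0 0 .11 0;0 0 0 0 .11 0;0 0 0 0 .11 0;0 0 0 0 .11 0;0 0 0 0 .1 0;0 0 0 0 0 0"

```text
t: 12.3
position: [0.4905, 0.0122, 0.1588]
tcp_rot: [-0.09, 0.909, 0.323, 0.247]
ft_force: [-0.8, -0.0, 0.2]
gripper_width: 0.247
```

```bash
cat > wv.py <<'E'
from both import *
import pickle,sys
s=arm.read_state();print(s["position"].round(4),rot(s["tcp_rot"])[:,2].round(3),s["t"])
im=arm.read_camera("wrist");c=cam("wrist",s);pickle.dump((im,c),open("w2.pkl","wb"))
for t in("lid","rest"):
    for r in arm.regions_of("wrist",t): print(t,np.round(r["location"],1),round(r["conf"],2),r["mask"].sum(),cv2.boundingRect(r["mask"].astype(np.uint8)))
o=im.copy()
for p,k,cs in(((.5837,.0787),REST,(0,255,0)),((.5829,.0785),LID,(255,0,0))):
  for z,rr in k: cv2.polylines(o,[np.int32(np.round(discmask(c,p,z,rr)*16))],True,cs,1,cv2.LINE_AA,4)
cv2.imwrite(sys.argv[1],np.hstack([im,o])[:,:,::-1][:, :] if 0 else cv2.resize(np.vstack([im[:300],o[:300]]),(560,600))[...,::-1])
E
python3 wv.py pics/w2.png
```

```text
[0.4905 0.0122 0.1588] [ 0.39   0.324 -0.862] 12.3
lid [291.5 137.4] 0.92 9814 (232, 83, 117, 108)
rest [108.2  38.1] 0.92 3971 (72, 3, 75, 75)
rest [326.8   5.6] 0.61 768 (302, 0, 51, 20)
```

View pics/w2.png

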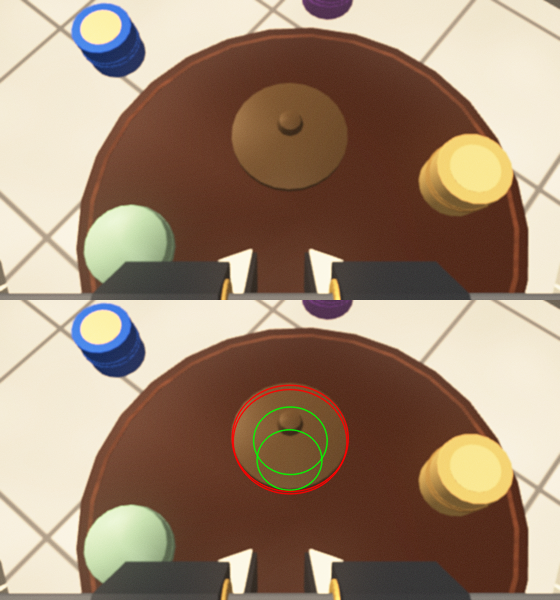

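Request:
move_arm --rows "-.015 0 -.008 0 0 0;-.015 0 -.008 0 0 0;-.013 0 -.008 0 0 0;0 0 0 0 .11 0;0 0 0 0 .11 0;0 0 0 0 .11 0;0 0 0 0 0 0;0 0 0 0 0 0"

```text
t: 13.12
position: [0.4503, -0.0198, 0.1492]
tcp_rot: [-0.109, 0.898, 0.324, 0.275]
ft_force: [0.2, -0.5, 0.0]
gripper_width: 0.25
```

```bash
python3 wv.py pics/w3.png
```

```text
[ 0.4503 -0.0198  0.1492] [ 0.424  0.374 -0.825] 13.1167
lid [295.2  89.5] 0.7 8490 (239, 40, 110, 97)
rest [291.7 139.6] 0.81 277 (269, 132, 49, 12)
rest [129.4  21.9] 0.61 2676 (91, 0, 68, 51)
```

View pics/w3.png

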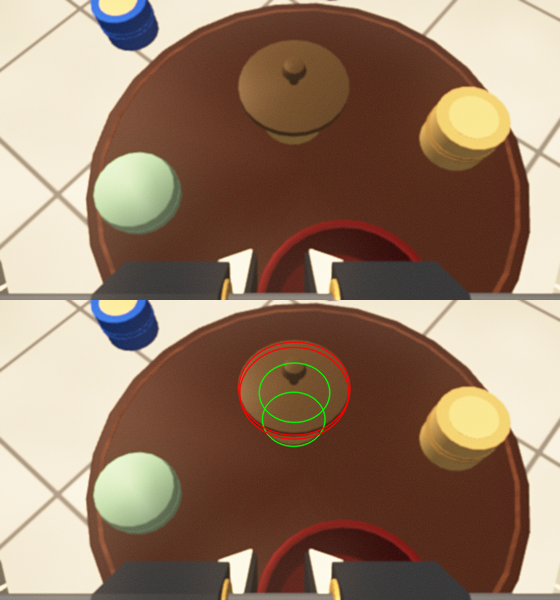

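The wrist view now shows the rest peeking out under the near edge of the lid at (292,138), as a symmetric crescent.

```bash
python3 - <<'E'
from both import *
im,c=pickle.load(open("w2.pkl","rb"));g=im.astype(float)
reg=g[20:170,215:375].reshape(-1,3)
x=g[20:170,215:375];bg=cv2.medianBlur(im,3)[20:170,215:375].astype(float)
# bg plane from outside pixels
yy,xx=np.mgrid[20:170,215:375];o=(hullmask(c,(.583,.079),LID+[(.03,.04)])[20:170,215:375]==0);o&=~((np.hypot(xx-295,yy-90)<62))
M=np.c_[xx[o],yy[o],np.ones(o.sum())];k=np.linalg.lstsq(M,x[o],rcond=None)[0];res=x-np.stack([xx,yy,np.ones_like(xx)],-1)@k
d=np.abs(cv2.GaussianBlur(res,(3,3),.6)).max(2);print("bg noise",d[o].std(),"centre",d[70,80])
for th in(10,14):
    full=np.zeros((420,560));full[20:170,215:375]=d>th;V=np.zeros((420,560));V[25:165,220:370]=1
    f=lambda p:(np.abs(np.maximum(hullmask(c,p[:2],LID+[(.082,.03)]),hullmask(c,p[2:],REST))-full)*V).sum()
    for x0 in([.583,.0785,.5837,.079],[.582,.077,.580,.076]):
        x0=np.array(x0);r=minimize(f,x0,method="Nelder-Mead",options=dict(initial_simplex=np.vstack([x0,x0+np.eye(4)*.004]),xatol=5e-5,maxiter=600))
        print(th,r.x.round(4),round(r.fun,1),"rest-lid mm",((r.x[2:]-r.x[:2])*1e3).round(1))
E
```

```text
bg noise 3.5796393610536668 centre 30.84036048677897
10 [0.5843 0.0805 0.5845 0.0802] 200.0 rest-lid mm [ 0.2 -0.3]
10 [0.5843 0.0805 0.5845 0.0802] 199.7 rest-lid mm [ 0.2 -0.2]
14 [0.5842 0.0806 0.5849 0.0801] 282.0 rest-lid mm [ 0.6 -0.5]
14 [0.5843 0.0806 0.5849 0.0801] 282.6 rest-lid mm [ 0.6 -0.5]
```

Request:
move_arm --rows "0 0 -.015 0 -.05 0;0 0 -.015 0 -.05 0;0 0 -.015 0 -.05 0;0 0 -.015 0 0 0;0 0 -.015 0 0 0;0 0 0 0 0 0;0 0 0 0 0 0"

```text
t: 13.85
position: [0.4252, -0.0369, 0.2157]
tcp_rot: [-0.085, 0.913, 0.34, 0.208]
ft_force: [0.3, -1.3, -0.2]
gripper_width: 0.249
```

```bash
python3 union.py .5829 .0785 165; python3 - <<'E'
from h import *
s=arm.read_state();print(s["position"],s["qvel"].round(3),s["t"])
im=arm.read_camera("top")
for t in("lid","spare_rest","bowl","incense"): print(t,[(np.round(b["location"],1).tolist(),round(b["conf"],2)) for b in arm.boxes_of("top",t)])
cv2.imwrite("pics/top9.png",im[...,::-1])
a=cv2.imread("pics/top0.png").astype(int)
for n,(u,v) in dict(spare=(345,185),inc=(254,296)).items():
    p=im[v-25:v+25,u-25:u+25,::-1].astype(int);print(n,"mean diff",np.abs(p-a[v-25:v+25,u-25:u+25]).mean().round(2))
print(arm.finish_job())
E
```

```text
scene union lid [0.5828 0.0785] rest [0.5838 0.0787] cost 167.1 rest-lid mm [1.  0.2] bg [61.5 38.5 28.5]
[ 0.42498372 -0.03705609  0.21492035] [ 0.019  0.017 -0.01   0.008 -0.003 -0.002  0.004] 13.95
lid [([278.1, 221.9], 0.85)]
spare_rest [([345.5, 185.0], 0.93)]
bowl [([347.8, 283.8], 0.68)]
incense [([253.9, 294.9], 0.66)]
spare mean diff 2.83
inc mean diff 2.98
the job is handed in; nothing more can be done
None
```

I pushed the lid about 18 mm across the rest with the two slightly open fingertips against its edge, in several small slow pushes. I then drew the hand back and up to about 215 mm and handed the job in at about 14 s.

**Centring:** The scene camera put the lid 1.0 mm from the rest's axis in x and 0.2 mm in y. A separate tilted wrist view put it within about 0.8 mm overall. The lid looked flat in both.

**Rest:** Its measured position did not change beyond measurement noise.

**Other pieces:** In the top view, the spare rest and incense container matched their starting places to about a pixel. The bowl read about 3 pixels off. The hand was above the bowl when I took that picture, and the fingers had stayed above its rim, so I put this down to partial hiding. I did not confirm that.

**Check that disagreed:** A cruder brightness-threshold fit of the rest read up to 3 mm off in y near the end, because the lid's shadow cut into it. I set it aside for the outline fits above.

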